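# Put a fresh D cell in the kitchen lantern

### The job

Take the D cell out of the wooden tray and load it into the red lantern's open battery bay: push its flat end against the coil spring, roll its nub end (plus) down past the yellow lip and let the spring press it home under the lip. Then slide the orange cover fully shut over it and leave it shut. Do not knock over the spice jar in the tray.

Things in the scene. Friction and masses are not known exactly. Their poses are not given: they have to be found in the camera images.
- cell_center (a point): Centre of the D cell: cylinder 34 mm across, 61.5 mm long overall (59 mm can plus a steel nub on the plus end, 10 mm across, 2.5 mm high), 0.13 kg. Black, with a copper-coloured band on the 15 mm next to the plus end; the other end is flat steel. Starts lying on the tray's floor; it can roll. Its own y axis runs along it, +y to the flat (minus) end, -y to the nub.
- cell_plus (a point): Tip of the D cell's nub, on its axis, 30.75 mm from its centre.
- lantern: Lantern fixed to the worktop, z up. Red base 90 mm (x) by 250 mm (y), 28 mm high; origin at the centre of its underside. Battery bay along y, open above and at both sides. Red lamp head 70 mm wide at y = -122.5 to -56.5 mm, top 80 mm above the worktop; black spring housing 40 mm wide at y = +37 to +107 mm, top 82 mm.
- bay (a point): Where the cell's centre lies when home: lantern x 0, y -15 mm, 56 mm above the worktop, axes as the lantern's. Plus end to -y (lip), flat end to +y (spring). Two black V saddles, 10 mm long, at y -19 and +19 mm from here carry and centre the cell; they reach only 13 mm sideways, so fingers fit outside them along the whole cell, down to the deck 28 mm below here.
- lip (a point): Middle of the free edge of the yellow lip, on its top: 23.25 mm to -y of the bay point, 23.5 mm above it. Lip 34 mm wide, 3 mm thick, jutting 7.5 mm from the end wall that the nub rests against. The cell cannot go straight down: to clear the lip, a level cell's centre must be about 8.5 mm or more to +y of the bay point; once down it moves back to 0, under the lip.
- spring (a joint): Travel of the spring plate in m: 0 free, grows as it is pressed to lantern +y, stop at 0.020. Steel plate on a coil spring, 28 mm wide, from 23 mm below to 29 mm above the bay point, face 26.75 mm to +y of the bay point when free. 500 N/m (10 N at the stop). A cell at home holds it at 0.004.
- cover (a joint): Opening of the cover in m: 0 fully shut over the bay, grows as it slides to lantern +y, stop at 0.09; starts at 0.078 to 0.09, over the spring housing. Orange sleeve, 54 mm wide, 80 mm long, ends open, top 34 mm above the bay point; shut, it covers y -33 to +47 mm from the bay point. About 1.5 N of friction; stays where it is left.
- cover_fin (a point): Centre of the black fin on the cover, to push or pinch: 46 mm wide (lantern x), 10 mm thick (y), 24 mm high, standing on the cover's top at its +y edge, with nothing behind it on the +y side. With the cover shut it is 42 mm to +y of the bay point and 46 mm above it. Axes as the lantern's.
- tray: Fixed wooden tray, 250 mm (x) by 260 mm (y), walls 45 mm high and 8 mm thick, floor 8 mm thick; origin at the centre of its underside. Besides the cell it holds the spice jar, a screwdriver and a small cardboard box, all near its walls.
- jar_center (a point): Centre of the spice jar, amber glass with a green cap, 34 mm across and 65 mm high, standing loose in a corner of the tray.

How it is judged:
By the outcome, as a careful person would: the job done as asked, in the order asked, and still so for the second after the job is handed in, with the robot touching nothing.
It also fails if it takes over 56 s, if anything falls off the work surface, if the arm or the gripper's body presses on something with over 40 N, if the wrist force passes 120 N, or if a joint passes its speed limit or range.

### The arm

A 6-joint arm with a two-finger parallel gripper is mounted at the origin on the work surface. World frame = base frame: x ahead of the robot, y to its left, z up, the work surface at z = 0. Lengths are in mm, angles in degrees, forces in N, time in s.
With the tool pointing down it reaches from about 300 to 850 mm from the base axis. Payload 4.2 kg.
Tool frame: the origin (TCP) lies on the centre line of the jaws, within the pads' length; the fingertips stand 11 mm ahead of it and the grasp point (between the pads) lies 8 mm behind it; z points along the fingers, y is the line along which they close (so a half turn about z gives the same grasp; the last joint's range is limited). The gripper opens to 91 mm and grips with 3 to 60 N. Pads are 32 mm wide; open, the fingers measure 118 mm over their backs; the gripper's body (76 mm by 178 mm) begins 60 mm behind the grasp point.
Start: joints at [-76.031, 18.312, 89.639, -0, 72.044, -1.146], TCP at [149.934, -555.123, 224.976] pointing down, gripper open.
Joint ranges: [-177.97, 177.97], [-48.28, 115.42], [12.27, 149.76], [-77.06, 257.06], [2.81, 150.46], [-146.56, 146.56]. Speed limits (degrees/s): [147.25, 147.25, 180, 180, 180, 180].

### API

Orientations are given as [roll, pitch, yaw] about the fixed x, y, z axes, in that order (R = Rz(yaw) Ry(pitch) Rx(roll)).
In Python, from workcell import env, grab_frame, camera_model, models gives the robot as it stands.
- The arm moves only by the shell command python3 -m crank 'ROWS' [FORCE]. ROWS is text: rows parted by semicolons, each of 7 numbers parted by spaces: the closure, from -1 (fully open) to 1 (shut), so that 0 is half open, then the shift along the tool's x, y, z in mm, then the turn, a rotation vector about the tool's x, y, z in degrees. A call has 1 to 10 rows; each row shifts and turns the commanded pose from where the row before left it, along the tool's axes as they then stand; what a row does not reach is not made up. A row lasts 1/8 s, in which the tool goes at most 62.5 mm and 10.7 degrees, less where a joint would pass 70% of its speed; a pose out of reach is approached as far as the arm can. A call is refused whole if a number of a shift passes 62.5 or a number of a turn 10.7, either way. A call with a gripper value outside its range is refused whole. The fingers move at their own pace and stop on an object; FORCE is the grip in N (left out, the last holds). Time passes only in rows, so rows that do not move let the fingers close. It gives the time, the measured TCP pose, the force, the opening and the grip force at its end, in the units of the state.
- env.state(): the state, without advancing time (a new reading comes with each control period).
- grab_frame(name): name is "scene" or "top"; returns the picture (384x512x3 uint8, blue, green, red); there is no depth.
- camera_model(name): a dict with "K" (3x3 intrinsics, pixels), "R" (3x3) and "t" (3): a world point X has camera coordinates R X + t. Camera axes: x right, y down, z forward; pixel columns grow to the right and rows downward; lengths in mm; the calibration is good to about 2 mm. A picture is of the moment at which its call begins. camera_model takes no time and is no camera call.
- env.job_done(): hands the job in; it is judged then, once.
Trained networks look in the newest picture that a camera, given by its name, has taken for a name from the list of things; names that differ only in an ending like _2 or _b are one class to them, and where a whole thing is asked for, a point or a joint stands for the part that bears it (a point fixed in the world has none). Each returns a list of dicts, best first, with "p" (0 to 1); they miss things now and then, are a little off and sometimes report something else, mostly with a low value. They report only what shows in the picture. A call takes as long as a camera call.
- models.search_frame(name, camera): "point" ([x, y, z] in mm, in world coordinates, good to about 4 mm: the middle of the surface that is visible of it).
The state is a dict: "time_s": time; "qpos": joint angles; "qvel": joint speeds; "effort": joint torques, N m; "ee_pos": TCP position; "ee_rot": TCP orientation; "force": force on the tool from outside, world axes, zero at the start; "torque": the same for the moment, N m; "gripper_width": finger opening in mm; "gripper_force": force on a finger pad.
Only numpy, scipy, OpenCV 4.12 (cv2) and the standard library are available. Lean on these libraries where they do the work, as an engineer would, in place of code of your own. Each camera call takes 0.05 s, during which the arm holds its last target. There are 200 camera calls.

## Working session

There is one attempt and no reset: what is moved stays moved. The work goes in short steps, Python scripts to look and compute and a shell command to move; the robot and the scene stay as the last step left them, time stands still between calls to the robot, and variables do not carry over. Pictures are saved under pics/ and viewed, at most 12 in all, crops included, and the job is handed in when it is done.

```bash
ls; mkdir -p pics; python3 - <<'E'
from workcell import env, grab_frame, camera_model, models
import cv2
for c in ("scene","top"):
    cv2.imwrite(f"pics/{c}0.png",grab_frame(c))
    m=camera_model(c);print(c,m["K"],m["R"],m["t"])
    for n in ("cell_center","cell_plus","lantern","cover_fin","lip","jar_center","tray","spring"):
        try:
            for r in models.search_frame(n,c)[:2]: print(n,[round(float(v)) for v in r["point"]],round(r["p"],2))
        except Exception as e: print(n,e)
s=env.state();print(s["time_s"],s["ee_pos"],s["ee_rot"],s["force"],s["gripper_width"])
E
```

```text
pics
scene [[468.27728129   0.         260.84166005]
 [  0.         468.27728129 193.64019006]
 [  0.           0.           1.        ]] [[ 0.48917768  0.87203913 -0.01590463]
 [ 0.653785   -0.37869419 -0.65509991]
 [-0.57729574  0.31006204 -0.75537485]] [-259.66417218 -259.77701299 1175.73034824]
cell_center [524, -215, 43] 0.58
cell_plus [524, -211, 35] 0.94
cell_plus [506, 184, 67] 0.29
lantern [510, 185, 66] 0.65
lantern [487, 267, 87] 0.28
cover_fin [485, 268, 92] 0.92
lip [513, 186, 69] 0.98
jar_center [442, -83, 53] 0.9
tray [512, -200, 8] 0.58
spring [491, 197, 62] 0.8
top [[353.77216038   0.         254.42514666]
 [  0.         353.77216038 188.14678675]
 [  0.           0.           1.        ]] [[ 0.00516465 -0.99979381  0.01963843]
 [-0.99209355 -0.00758551 -0.12527114]
 [ 0.12539427 -0.01883618 -0.99192816]] [ 20.52858215 519.97618346 744.3468496 ]
cell_center [517, -211, 38] 0.96
cell_center [492, 189, 75] 0.65
cell_plus [514, -212, 39] 0.97
lantern [490, 187, 74] 0.82
cover_fin [470, 258, 88] 0.61
lip [491, 192, 78] 0.57
lip [428, -77, 75] 0.24
jar_center [430, -78, 74] 0.66
tray [498, -192, 9] 0.95
tray [494, 198, 62] 0.59
0.9 [ 149.92737102 -555.10065327  224.99275377] [1.79993849e+02 3.35054094e-03 1.51171576e+01] [ 0.27906674 -1.72149933  0.71191981] 91.37681942828071
```

View pics/scene0.png

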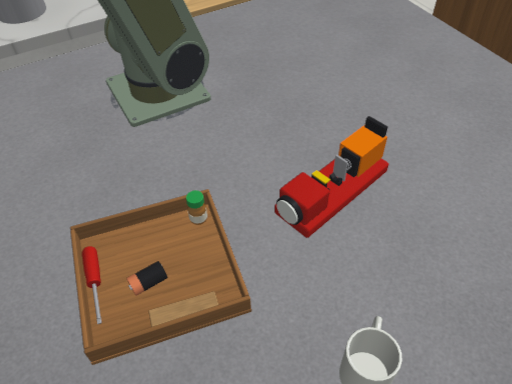

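View pics/top0.png

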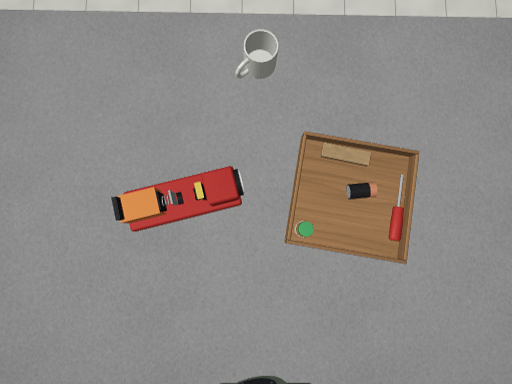

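Scene: cell at (148,277) with its copper end at (136,284), lip at (321,177), fin at (376,126). Top: cell at (361,191) with the nub to the right, lip at (200,190), fin at (117,208), jar at (305,229). Next I fit the silhouettes in both views.

```bash
cat > h.py <<'E'
import numpy as np, cv2
from workcell import env, grab_frame, camera_model, models
from scipy.optimize import minimize
def proj(c,P):
    m=camera_model(c);q=np.asarray(P,float)@m["R"].T+m["t"];q=q@m["K"].T
    return q[:,:2]/q[:,2:]
def box(x0,x1,y0,y1,z0,z1): return np.array([[x,y,z] for x in(x0,x1) for y in(y0,y1) for z in(z0,z1)],float)
def place(P,x,y,yaw):
    c,s=np.cos(np.radians(yaw)),np.sin(np.radians(yaw));R=np.array([[c,-s,0],[s,c,0],[0,0,1]])
    return P@R.T+[x,y,0]
def sil(c,parts,S=4):
    im=np.zeros((384*S,512*S),np.uint8)
    for P in parts:
        h=cv2.convexHull(((proj(c,P)+.5)*S).astype(np.float32)).astype(np.int32)
        cv2.fillConvexPoly(im,h,255)
    return cv2.resize(im,(512,384),interpolation=cv2.INTER_AREA)/255.
def cyl(zc):
    a=np.linspace(0,2*np.pi,24)
    return np.array([[17*np.cos(t),y,zc+17*np.sin(t)] for t in a for y in(-28.25,30.75)])  # nub tip at -30.75
def lantern(op): return [box(-45,45,-125,125,0,28),box(-35,35,-122.5,-56.5,28,80),box(-27,27,-48+op,32+op,45,90)]
def hsv(c): 
    im=grab_frame(c); return im,cv2.cvtColor(im,cv2.COLOR_BGR2HSV).astype(int)
E
python3 - <<'E'
from h import *
D={c:hsv(c) for c in("scene","top")}
def roi(c,ctr,r):
    m=np.zeros((384,512),bool);u,v=proj(c,[ctr])[0].astype(int);m[v-r:v+r,u-r:u+r]=1;return m
ML={};MC={}
for c,(im,H) in D.items():
    h,s,v=H[...,0],H[...,1],H[...,2]
    ML[c]=(((h<35)|(h>170))&(s>150)&(v>60)&roi(c,[490,190,50],85)).astype(float)
    r=roi(c,[518,-211,25],24)
    MC[c]=(((v<60)|((h<12)&(s>80)&(v>150)))&r).astype(float)
    ML[c]=cv2.morphologyEx(ML[c],cv2.MORPH_CLOSE,np.ones((3,3)))
    Y=((h>22)&(h<33)&(s>180)&(v>150)&roi(c,[490,190,50],85)); p=np.argwhere(Y).mean(0)[::-1]; print(c,"yellow",p,Y.sum(),ML[c].sum(),MC[c].sum())
for cs in (["top"],["scene"],["top","scene"]):
    f=lambda p:sum(np.abs(sil(c,[place(P,*p[:3]) for P in lantern(p[3])])-ML[c]).sum() for c in cs)
    best=min((minimize(f,[490,190,y0,82],method="Nelder-Mead",options=dict(initial_simplex=np.array([[490,190,y0,82]]+[np.array([490,190,y0,82])+d for d in np.diag([15,15,8,6.])]))) for y0 in(8,15)),key=lambda r:r.fun)
    print(cs,"lantern",best.x.round(1),best.fun, {c:proj(c,place(np.array([[0,-37,79.5]]),*best.x[:3])).round(1) for c in cs})
    g=lambda p:sum(np.abs(sil(c,[place(cyl(25),*p)])-MC[c]).sum() for c in cs)
    best=min((minimize(g,[518,-211,y0],method="Nelder-Mead",options=dict(initial_simplex=np.array([[518,-211,y0]]+[np.array([518,-211,y0])+d for d in np.diag([8,8,15.])]))) for y0 in(-10,10)),key=lambda r:r.fun)
    print(cs,"cell",best.x.round(1),best.fun)
print(env.state()["time_s"])
out=[cv2.resize(D["top"][0][u],None,fx=5,fy=5,interpolation=cv2.INTER_CUBIC) for u in (np.s_[150:240,100:250],)]
cv2.imwrite("pics/crop.png",out[0])
E
```

```text
scene yellow [320.7173913 176.5      ] 92 4653.0 656.0
top yellow [nan nan] 0 4164.0 360.0
['top'] lantern [498.  185.   15.4  78.9] 773.2274509803922 {'top': array([[193.7, 190.6]])}
['top'] cell [ 518.6 -217.     7.6] 107.33725490196079
['scene'] lantern [496.1 188.1  15.5  81.8] 1704.301960784314 {'scene': array([[325.1, 172.8]])}
['scene'] cell [ 516.  -214.4    3.4] 103.4<stdin>:12: RuntimeWarning: Mean of empty slice.
  ret = um.true_divide(
Traceback (most recent call last):
  File "h.py", line 14, in sil
    h=cv2.convexHull(((proj(c,P)+.5)*S).astype(np.float32)).astype(np.int32)
                       ~~~~^^^^^
  File "h.py", line 5, in proj
    m=camera_model(c);q=np.asarray(P,float)@m["R"].T+m["t"];q=q@m["K"].T
ValueError: time passes only in moves, steps and waits
```

```bash
sed -i 's/^def proj/_M={c:camera_model(c) for c in("scene","top")}\ndef proj/; s/m=camera_model(c);q/m=_M[c];q/' h.py
python3 - <<'E'
from h import *
D={c:hsv(c) for c in("scene","top")}
p=(498,185,13,80)
t=[]
for c,(u0,v0) in (("top",(100,150)),("scene",(265,110))):
    im=cv2.resize(D[c][0][v0:v0+110,u0:u0+150],None,fx=5,fy=5,interpolation=cv2.INTER_NEAREST)
    H=D[c][1][v0:v0+110,u0:u0+150]
    m=(((H[...,0]<35)|(H[...,0]>170))&(H[...,1]>150)&(H[...,2]>60)).astype(np.uint8)
    cs,_=cv2.findContours(cv2.resize(m,None,fx=5,fy=5,interpolation=cv2.INTER_NEAREST),cv2.RETR_EXTERNAL,cv2.CHAIN_APPROX_NONE)
    cv2.drawContours(im,cs,-1,(255,255,255),1)
    cv2.imwrite(f"pics/crop_{c}.png",im)
E
```

```text
(no output)
```

View pics/crop_top.png

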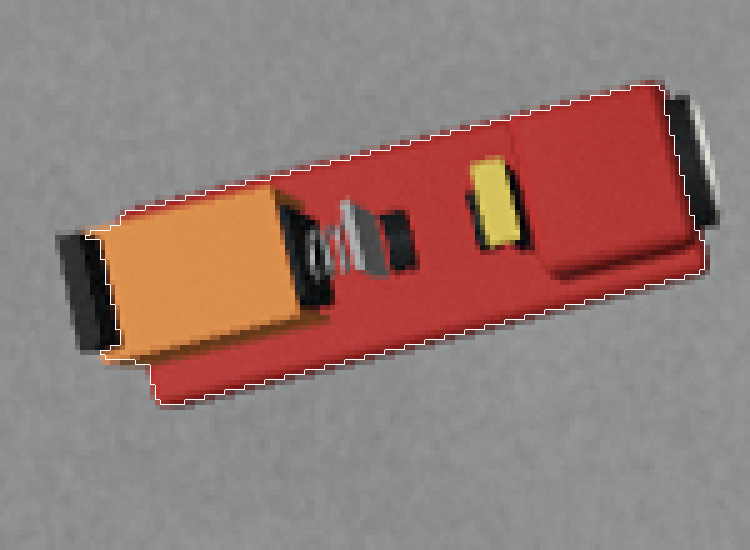

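View pics/crop_scene.png

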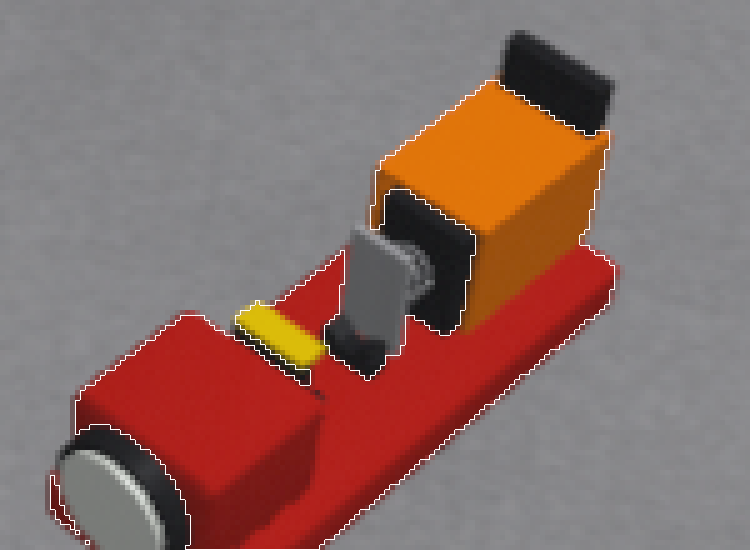

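Both crops show the bay empty, with the lip at top crop (480,205) and the spring plate at (360,240). The corners of the head and cover are clear enough to fit a pose.

```bash
cat > fit.py <<'E'
from h import *
from scipy.optimize import least_squares
X=lambda op:np.array([[35,-56.5,80],[35,-122.5,80],[-35,-122.5,80],[-35,-56.5,80],[0,-38.25,79.5],[27,32+op,90],[27,-48+op,90],[-27,-48+op,90],[-27,32+op,90]],float)
T=np.array([[513,120],[645,87],[690,238],[555,272],[480,205],[98,232],[272,187],[300,312],[118,350]])
S=np.array([[322,395],[212,498],[75,395],[185,315],[293,324],[608,132],[480,235],[378,172],[495,80]])
O={"top":(T-2)/5+[100,150],"scene":(S-2)/5+[265,110]}
for cs in (["top"],["scene"],["top","scene"]):
    f=lambda p:np.concatenate([(proj(c,place(X(p[3]),*p[:3]))-O[c]).ravel() for c in cs])
    r=least_squares(f,[495,187,13,80],loss="soft_l1");print(cs,r.x.round(1),np.abs(r.fun).round(1).max(),r.fun.round(1)[:18])
D={c:hsv(c) for c in("scene","top")};MC={}
for c,(im,H) in D.items():
    h,s,v=H[...,0],H[...,1],H[...,2]
    u,w=proj(c,[[517,-214,25]])[0].astype(int);m=np.zeros((384,512),bool);m[w-26:w+26,u-26:u+26]=1
    MC[c]=(((v<60)|((h<12)&(s>110)&(v>170)))&m).astype(float)
    H2=((h<12)&(s>110)&(v>170)&m);p=np.argwhere(H2).mean(0)[::-1];k=np.argwhere((v<60)&m).mean(0)[::-1];print(c,"copper",p,H2.sum(),"black",k)
for cs in (["top"],["scene"],["top","scene"]):
    g=lambda p:sum(np.abs(sil(c,[place(cyl(25),*p)])-MC[c]).sum() for c in cs)
    b=min((minimize(g,[517,-215,y0],method="Nelder-Mead",options=dict(initial_simplex=np.array([[517,-215,y0]]+[np.array([517,-215,y0])+d for d in np.diag([8,8,15.])]))) for y0 in(-10,10)),key=lambda r:r.fun)
    print(cs,"cell",b.x.round(1),b.fun)
E
python3 fit.py
```

```text
['top'] [497.8 182.7  14.3  84.3] 2.9 [-1.8 -1.1  2.9 -2.   1.9  0.4 -2.5  1.3 -0.   0.3 -2.5 -0.4  1.8 -0.8
  1.8  0.1 -1.2  2.2]
['scene'] [497.6 183.6  15.3  85.9] 2.8 [ 2.4  0.9 -0.2  0.6 -1.7 -0.   0.8 -2.8 -0.1  0.1 -0.1  0.5  0.3  0.4
 -1.7 -0.8  0.3 -1.8]
['top', 'scene'] [497.9 183.5  14.7  84.9] 3.3 [-2.4 -1.4  2.3 -2.5  1.5 -0.2 -2.8  1.  -0.5  0.1 -3.3  0.1  1.  -0.6
  1.3  0.3 -1.7  2.7]
scene copper [134.31818182 282.59848485] 132 black [151.45528455 275.08943089]
top copper [373.2238806  188.32835821] 67 black [359.42909091 190.34545455]
['top'] cell [ 518.  -216.     5.4] 122.84705882352941
['scene'] cell [ 515.9 -213.9    2.2] 129.40392156862745
['top', 'scene'] cell [ 517.1 -214.8    4. ] 268.7019607843137
```

```bash
sed -i 's/32+op,90/22+op,90/g; s/for c in cs\])$/for c in cs])*W/' fit.py; sed -i 's/for c in cs\])$/for c in cs])/; s/-122.5,80/-122.5+p4,80/g; s/X=lambda op:/X=lambda op,p4=0:/; s/X(p\[3\])/X(p[3],p[4])/; s/\[495,187,13,80\]/[495,187,13,80,10]/; s/\*W$//' fit.py; python3 fit.py; python3 -c "
from h import *
print(env.state()['time_s'])"
```

```text
['top'] [498.7 179.4  14.3  92.2   8.4] 1.5 [-0.2 -1.5  0.5 -1.5 -0.5  1.  -0.9  0.9  1.5 -0.1  0.1 -1.1 -0.5 -0.3
 -0.5  0.6  1.4  1.5]
['scene'] [499.1 181.7  14.7  92.2   4.1] 2.6 [ 1.5  1.8  0.3  0.  -1.  -0.8  0.3 -2.2 -0.7  0.9 -1.2  2.6  2.1 -0.2
  0.3 -1.5 -0.7  0.1]
['top', 'scene'] [499.  180.7  14.4  91.7   6.3] 3.0 [-0.9 -1.8  0.8 -2.  -0.1  0.4 -1.5  0.6  0.9 -0.3 -0.3 -1.2 -0.9 -0.5
 -0.8  0.5  1.1  1.4]
scene copper [134.34848485 282.59090909] 132 black [151.45528455 275.08943089]
top copper [373.24242424 188.40909091] 66 black [359.43636364 190.34545455]
['top'] cell [ 518.1 -218.2    5.3] 123.96862745098039
['scene'] cell [ 515.9 -213.8    0.9] 131.7921568627451
['top', 'scene'] cell [ 517.1 -214.8    4. ] 269.7019607843137
1.3
```

```bash
python3 - <<'E'
from h import *
def ray(c,px,z):
    m=_M=camera_model(c);d=m["R"].T@np.linalg.inv(m["K"])@[*px,1];C=-m["R"].T@m["t"];return (C+d*(z-C[2])/d[2])
for c,cp,bk in(("scene",(134.3,282.6),(151.5,275.1)),("top",(373.2,188.4),(359.4,190.3))):
    C=-camera_model(c)["R"].T@camera_model(c)["t"];n=C-[517,-214,25];n[1]=0;n/=np.linalg.norm(n)
    z=25+17*0.8*n[2]; off=17*.8*n; off[2]=0
    a,b=ray(c,cp,z)-off,ray(c,bk,z)-off; d=b-a
    print(c,C.round(),a.round(1),b.round(1),"len",np.linalg.norm(d).round(1),"yaw",np.degrees(np.arctan2(-d[0],d[1])).round(1),"centre",(b-d/np.linalg.norm(d)*8.75).round(1))
for c,px in (("top",(195.6,190.6)),("scene",(323.2,174.4))): 
    l=ray(c,px,79.5);print("lip",l.round(1),"bay",(l+23.25*np.array([-.249,.969,0])).round(1))
E
python3 -c "print('lantern499,182 bay', 499+15*.249, 182-15*.969)"
```

```text
scene [ 976. -236.  714.] [ 515.2 -234.6   36.3] [ 515.9 -204.7   36.3] len 29.8 yaw -1.3 centre [ 515.7 -213.5   36.3]
top [422.  38. 803.] [ 522.1 -236.6   38.5] [ 517.7 -206.    38.5] len 30.9 yaw 8.2 centre [ 519.  -214.6   38.5]
lip [507.9 145.5  79.5] bay [502.1 168.1  79.5]
lip [507.6 147.   79.5] bay [501.8 169.6  79.5]
lantern499,182 bay 502.735 167.465
```

```bash
python3 -m crank '-0.2 49.3 -25.9 0 0 0 0;-0.2 49.3 -25.9 0 0 0 0;-0.2 49.3 -25.9 0 0 0 0;-0.2 49.3 -25.9 0 0 0 0;-0.2 49.3 -25.9 0 0 0 0;-0.2 49.3 -25.9 0 0 0 0;-0.2 49.3 -25.9 0 0 0 0;-0.2 49.3 -25.9 0 0 0 0;-0.2 49.3 -25.9 0 0 0 0;-0.2 0 0 0 0 0 -10' 50; python3 -m crank '-0.2 0 0 0 0 0 -10;-0.2 0 0 0 0 0 -10;-0.2 0 0 0 0 0 -10;-0.2 0 0 0 0 0 -10;-0.2 0 0 0 0 0 -10;-0.2 0 0 0 0 0 -10;-0.2 0 0 0 0 0 -10;-0.2 0 0 40 0 0 0;-0.2 0 0 40 0 0 0;-0.2 0 0 40 0 0 0'
cat > s.py <<'E'
from h import *
s=env.state();print(round(s["time_s"],2),s["ee_pos"].round(1),s["ee_rot"].round(1),s["force"].round(1),s["torque"].round(2),round(s["gripper_width"],1),round(s["gripper_force"],1))
E
python3 s.py; python3 - <<'E'
from h import *
im=grab_frame("scene");u,v=proj("scene",[[517,-214,40]])[0].astype(int)
cv2.imwrite("pics/c1.png",cv2.resize(im[v-60:v+50,u-75:u+75],None,fx=5,fy=5,interpolation=cv2.INTER_CUBIC))
E
```

```text
time_s: 2.55
ee_pos: [520.1, -211.7, 224.7]
ee_rot: [-180.0, -0.1, 25.7]
force: [-1.3, -0.7, 0.0]
gripper_width: 54.8
gripper_force: 0.0
time_s: 3.8
ee_pos: [517.6, -214.5, 104.0]
ee_rot: [180.0, 0.0, 95.1]
force: [1.4, 0.3, -0.2]
gripper_width: 54.6
gripper_force: 0.0
3.8 [ 517.6 -214.5  104. ] [180.    0.   95.1] [ 1.4  0.3 -0.2] [-0.03 -0.13 -0.03] 54.6 0.0
```

View pics/c1.png

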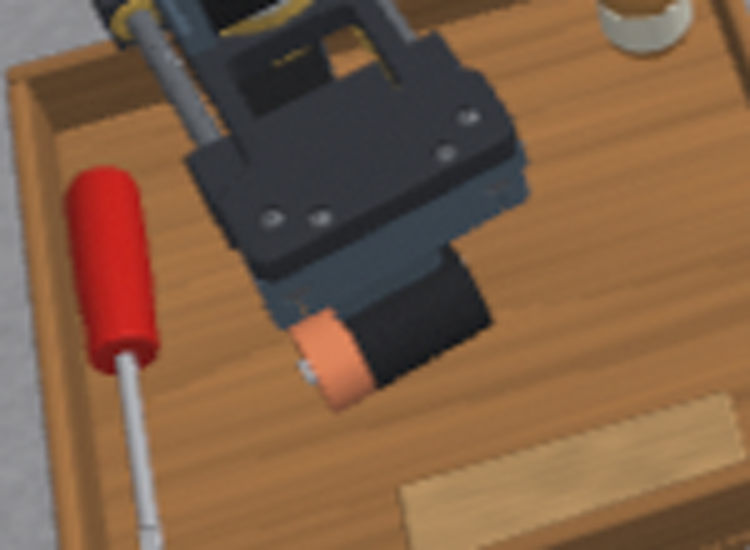

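The view shows the cell directly under the gripper at crop (390,330), its axis parallel to the finger's edge and nub to the left. The screwdriver and box are clear of it. I descend and grip.

```bash
python3 -m crank '-0.2 0 0 40 0 0 0;-0.2 0 0 30 0 0 0;-0.2 0 0 12 0 0 0;-0.2 0 0 0 0 0 0;1 0 0 0 0 0 0;1 0 0 0 0 0 0;1 0 0 0 0 0 0;1 0 0 0 0 0 0;1 0 0 0 0 0 0;1 0 0 0 0 0 0' 50;  python3 s.py
```

```text
time_s: 5.1
ee_pos: [518.1, -214.7, 23.9]
ee_rot: [179.9, 0.1, 95.1]
force: [-0.2, 0.8, 6.5]
gripper_width: 33.1
gripper_force: 50.0
5.1 [ 518.1 -214.7   23.9] [1.799e+02 1.000e-01 9.510e+01] [-0.2  0.8  6.5] [ 0.04  0.05 -0.  ] 33.1 50.0
```

```bash
python3 -m crank '1 0 0 -20 0 0 0;1 0 0 -40 0 0 0;1 0 0 -40 0 0 0;1 0 0 -40 0 0 0;1 0 0 0 0 0 0;1 0 0 0 0 0 0';  python3 s.py; python3 - <<'E'
from h import *
s=env.state();p=s["ee_pos"]
for c in ("scene","top"):
    im=grab_frame(c);u,v=proj(c,[p])[0].astype(int)
    cv2.imwrite(f"pics/g_{c}.png",cv2.resize(im[v-40:v+40,u-50:u+50],None,fx=6,fy=6,interpolation=cv2.INTER_CUBIC)); print(c,u-50,v-40)
E
```

```text
time_s: 5.85
ee_pos: [516.5, -214.0, 161.7]
ee_rot: [-179.9, -0.1, 95.1]
force: [-0.4, 0.5, -2.3]
gripper_width: 33.1
gripper_force: 50.0
5.85 [ 516.5 -214.   161.7] [-1.799e+02 -1.000e-01  9.510e+01] [-0.4  0.5 -2.3] [-0.04 -0.1   0.04] 33.1 50.0
scene 77 189
top 334 142
```

View pics/g_scene.png

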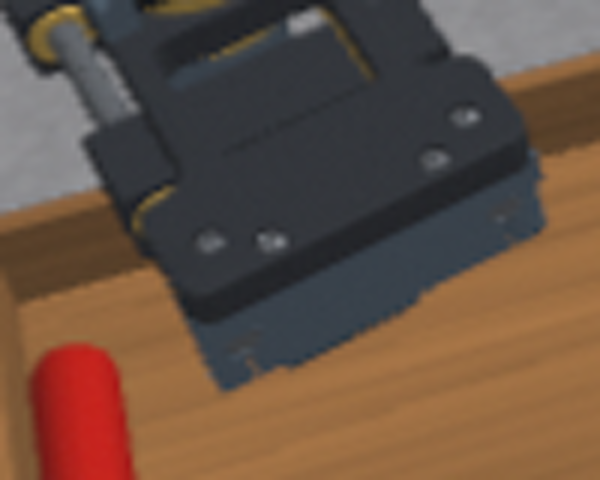

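The gripper's body hides the cell from this view. Grip width (33.1 mm) and force (50 N) show it is held. I carry it to the bay.

```bash
python3 -m crank '1 27 1.6 0 0 0 0;1 53 3.1 0 0 0 0;1 53 3.1 0 0 0 0;1 53 3.1 0 0 0 0;1 53 3.1 0 0 0 0;1 53 3.1 0 0 0 0;1 53 3.1 0 0 0 0;1 26 1.5 0 0 0 -9.3;1 0 0 0 0 -10 0;1 0 0 0 0 -10 0'; python3 -m crank '1 0 0 0 0 0 0;1 0 0 0 0 0 0;1 0 0 0 0 0 0'; python3 s.py; python3 - <<'E'
from h import *
for c in ("scene","top"):
    im=grab_frame(c);u,v=proj(c,[[502,168,80]])[0].astype(int)
    cv2.imwrite(f"pics/b_{c}.png",cv2.resize(im[v-50:v+50,u-65:u+65],None,fx=6,fy=6,interpolation=cv2.INTER_CUBIC)); print(c,u-65,v-50)
E
```

```text
time_s: 7.2
ee_pos: [505.8, 156.9, 162.1]
ee_rot: [-180.0, 20.3, 104.4]
force: [-0.5, -1.6, -2.2]
gripper_width: 33.2
gripper_force: 50.0
time_s: 7.58
ee_pos: [506.2, 155.9, 162.9]
ee_rot: [-180.0, 20.0, 104.3]
force: [0.1, -0.7, -1.7]
gripper_width: 33.1
gripper_force: 50.0
7.58 [506.2 155.9 162.9] [-180.    20.   104.3] [ 0.1 -0.7 -1.7] [ 0.24 -0.02  0.03] 33.1 50.0
scene 265 118
top 119 143
```

View pics/b_scene.png

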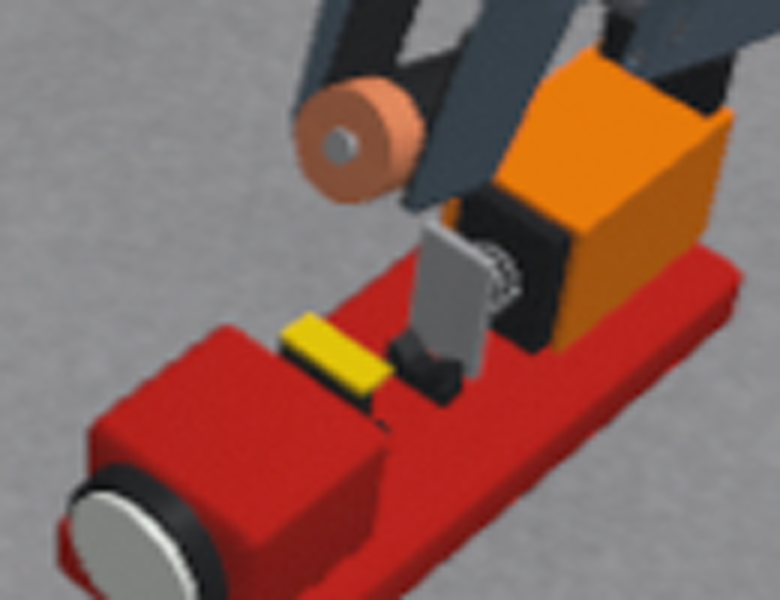

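The nub shows at (342,146) and tilts up as intended. The lip's free edge is centred near (352,341), and the plate top runs (425,222)–(500,270).

```bash
python3 - <<'E'
from h import *
from scipy.spatial.transform import Rotation as Ro
s=env.state();R=Ro.from_euler("xyz",s["ee_rot"],degrees=True).as_matrix();p=s["ee_pos"]
P=lambda u,v:((u+.5)/6-.5+265,(v+.5)/6-.5+118)
print(R.round(2)); print("nub obs",P(342,146))
for d in(-4,0,4):print(d,proj("scene",[p+R@[d-30.75,0,-1.1]]).round(1), proj("scene",[p+R@[d-30.75,0,-6]]).round(1))
bay=np.array([502,168.5,56]);yl=np.array([-.249,.969,0]);xl=np.array([.969,.249,0])
for n,q,uv in (("lip mid",bay-23.25*yl+[0,0,23.5],(352,341)),("lip +x",bay-23.25*yl+17*xl+[0,0,23.5],(393,370)),("lip -x",bay-23.25*yl-17*xl+[0,0,23.5],(310,313)),("plate -x",bay+26.75*yl-14*xl+[0,0,29],(425,222)),("plate +x",bay+26.75*yl+14*xl+[0,0,29],(487,268))):
    print(n,proj("scene",[q]).round(1),np.round(P(*uv),1))
print(proj("scene",[bay,bay+10*xl,bay+10*yl]).round(1))
E
```

```text
[[-0.23  0.97  0.08]
 [ 0.91  0.25 -0.33]
 [-0.34  0.   -0.94]]
nub obs (321.5833333333333, 141.91666666666666)
-4 [[319.2 142.3]] [[320.1 139.7]]
0 [[320.7 141.8]] [[321.5 139.3]]
4 [[322.1 141.3]] [[323.  138.8]]
lip mid [[322.8 174.7]] [323.2 174.4]
lip +x [[329.8 179.5]] [330.1 179.2]
lip -x [[315.9 169.9]] [316.2 169.8]
plate -x [[334.9 155.5]] [335.4 154.6]
plate +x [[346.3 162.9]] [345.8 162.2]
[[329.8 176.9]
 [333.8 179.6]
 [333.2 174.2]]
```

```bash
python3 -m crank '1 9.4 -0.3 20.9 0 0 0;1 9.4 -0.3 20.9 0 0 0;1 9.4 -0.3 20.9 0 0 0;1 0 0 0 0 0 0;1 0 0 0 0 0 0;1 0 0 0 0 0 0'; python3 -m crank '1 3.8 0 -1.4 0 0 0;1 3.7 0 -1.4 0 0 0;1 0 0 0 0 0 0;1 0 0 0 0 0 0'; python3 s.py
```

```text
time_s: 8.43
ee_pos: [504.6, 161.8, 95.5]
ee_rot: [179.9, 20.0, 104.3]
force: [-0.1, -0.5, -0.9]
gripper_width: 33.5
gripper_force: 50.0
time_s: 8.93
ee_pos: [502.1, 169.5, 94.6]
ee_rot: [180.0, 20.0, 104.4]
force: [1.3, -0.3, -0.2]
gripper_width: 33.2
gripper_force: 50.0
8.93 [502.1 169.5  94.6] [180.   20.  104.4] [ 1.3 -0.3 -0.2] [ 0.06 -0.15  0.02] 33.2 50.0
```

```bash
python3 -m crank '1 4.2 0 -1.5 0 0 0;1 4.3 0 -1.5 0 0 0;1 0 0 0 0 0 0;1 0 0 0 0 0 0'; python3 s.py;  python3 - <<'E'
from h import *
im=grab_frame("scene");u,v=proj("scene",[[502,168,80]])[0].astype(int)
cv2.imwrite("pics/b2.png",cv2.resize(im[v-50:v+50,u-65:u+65],None,fx=6,fy=6,interpolation=cv2.INTER_CUBIC))
E
```

```text
time_s: 9.43
ee_pos: [499.9, 177.7, 94.6]
ee_rot: [-180.0, 20.1, 104.4]
force: [2.9, -5.2, 1.0]
gripper_width: 33.2
gripper_force: 50.0
9.43 [499.9 177.7  94.6] [-180.    20.1  104.4] [ 2.9 -5.2  1. ] [-0.64 -0.44  0.02] 33.2 50.0
```

View pics/b2.png

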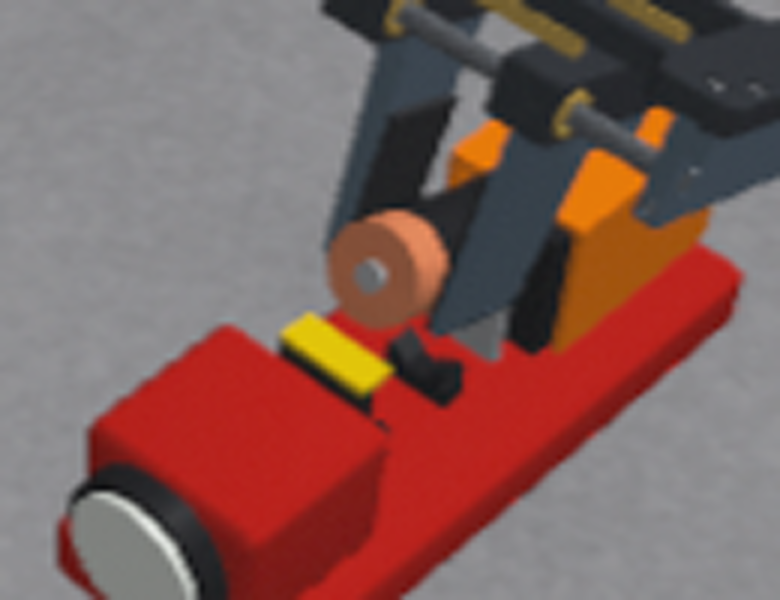

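Cell pressed about 12 mm into the spring (about 6 N), with the nub at (370,275), behind the lip edge. Next I lower it and roll the nub down.

```bash
python3 -m crank '1 3 0 6.9 0 0 0;1 2.9 0 6.9 0 0 0;1 0 0 0 0 5 0;1 0 0 0 0 5 0;1 1 0 5.9 0 0 0;1 1 0 5.9 0 0 0;1 0 0 0 0 0 0;1 0 0 0 0 0 0'; python3 s.py;  python3 - <<'E'
from h import *
from scipy.spatial.transform import Rotation as Ro
s=env.state();R=Ro.from_euler("xyz",s["ee_rot"],degrees=True).as_matrix();c=s["ee_pos"]+R@[1,0,-1.1]-[502,168.5,56]
print("cell rel bay",c@[.969,.249,0],c@[-.249,.969,0],c[2])
E
```

```text
time_s: 10.48
ee_pos: [499.7, 177.8, 67.2]
ee_rot: [-180.0, 10.1, 104.5]
force: [2.1, -6.8, -1.2]
gripper_width: 33.0
gripper_force: 50.0
10.47 [499.7 177.8  67.2] [-180.    10.1  104.5] [ 2.1 -6.8 -1.2] [-0.97 -0.65 -0.06] 33.0 50.0
cell rel bay 0.11717075492022498 10.769987971316999 12.087823511567237
```

```bash
python3 -m crank '1 1.2 0 0 0 5 0;1 0 0 0 0 5 0;1 0 0 0 0 0 0;1 0 0 4 0 0 0;1 0 0 4 0 0 0;1 0 0 0 0 0 0;1 0 0 0 0 0 0'; cat > c.py <<'E'
from h import *
from scipy.spatial.transform import Rotation as Ro
s=env.state();R=Ro.from_euler("xyz",s["ee_rot"],degrees=True).as_matrix();c=s["ee_pos"]+R@[1,0,-1.1]-[502,168.5,56]
print("cell rel bay",c@[.969,.249,0],c@[-.249,.969,0],c[2],"F",s["force"]@[.969,.249,0],s["force"]@[-.249,.969,0],s["force"][2],s["torque"])
E
python3 c.py
```

```text
time_s: 11.35
ee_pos: [499.6, 179.1, 59.0]
ee_rot: [180.0, 0.1, 104.5]
force: [2.2, -6.7, -0.8]
gripper_width: 33.3
gripper_force: 50.0
cell rel bay 0.287766015608709 11.925323973232672 4.054749959948268 F 0.4389183998040925 -6.9873624308884965 -0.7634563817601492 [-1.22184243 -0.47575724 -0.03277445]
```

```bash
python3 -m crank '1 0 0 1.5 0 0 0;1 0 0 1.5 0 0 0;1 0 0 0 0 0 0;1 0 0 0 0 0 0'; python3 c.py; python3 - <<'E'
from h import *
im=grab_frame("scene");u,v=proj("scene",[[502,168,80]])[0].astype(int)
cv2.imwrite("pics/b3.png",cv2.resize(im[v-50:v+50,u-65:u+65],None,fx=6,fy=6,interpolation=cv2.INTER_CUBIC))
E
```

```text
time_s: 11.85
ee_pos: [499.7, 179.2, 56.3]
ee_rot: [180.0, 0.1, 104.5]
force: [2.1, -7.2, 1.9]
gripper_width: 33.0
gripper_force: 50.0
cell rel bay 0.481711508215187 11.969379314388881 1.4417108225430724 F 0.23257071176134403 -7.535574914509984 1.9304144428329297 [-1.11740684 -0.43845363 -0.03890986]
```

View pics/b3.png

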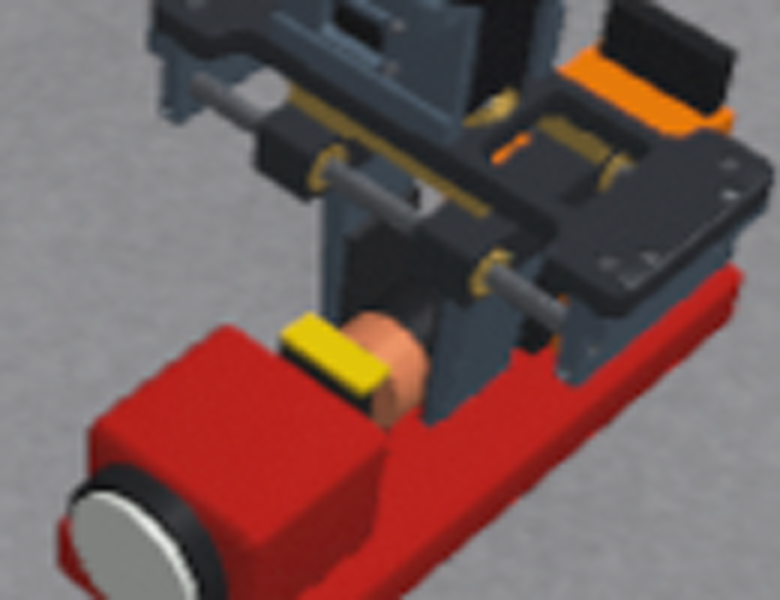

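The cell (copper at (390,355)) is down behind the lip and just touching the saddles. I slide it back under the lip until the force shows the nub is against the wall.

```bash
python3 -m crank '1 -3 0 0 0 0 0;1 -3 0 0 0 0 0;1 -3 0 0 0 0 0;1 -1 0 0 0 0 0;1 0 0 0 0 0 0;1 0 0 0 0 0 0'; python3 c.py
```

```text
time_s: 12.65
ee_pos: [501.9, 170.7, 56.2]
ee_rot: [180.0, -0.0, 104.4]
force: [1.8, -1.9, -0.3]
gripper_width: 33.2
gripper_force: 50.0
cell rel bay 0.4201197312043834 3.118706627630122 1.2639776010717014 F 1.2747402572548447 -2.2501280780165476 -0.2597663804744191 [-0.31297323 -0.46338827  0.01109713]
```

```bash
python3 -m crank '0.1 0 0 0 0 0 0;-0.2 0 0 0 0 0 0;-0.2 0 0 0 0 0 0;-0.2 0 0 0 0 0 0;-0.2 0 0 -20 0 0 0;-0.2 0 0 -40 0 0 0;-0.2 0 0 -50 0 0 0;-0.2 0 0 -30 0 0 0;-0.2 0 0 0 0 0 0'; python3 - <<'E'
from h import *
im=grab_frame("scene");u,v=proj("scene",[[502,168,80]])[0].astype(int)
cv2.imwrite("pics/b4.png",cv2.resize(im[v-50:v+50,u-65:u+65],None,fx=6,fy=6,interpolation=cv2.INTER_CUBIC))
E
```

```text
time_s: 13.78
ee_pos: [503.0, 170.9, 198.5]
ee_rot: [179.7, -0.0, 104.4]
force: [0.5, -0.1, 0.2]
gripper_width: 54.7
gripper_force: 0.0
```

View pics/b4.png

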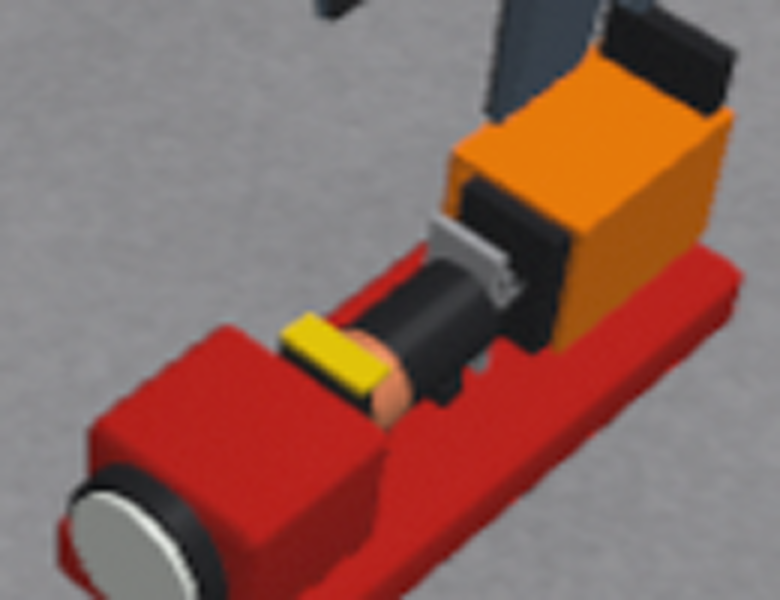

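The cell lies level with its nub under the lip at (375,360) and the flat end on the plate, so it is home. Next I go behind the fin with the fingers shut.

```bash
python3 -m crank '1 40 -1.5 0 0 0 0;1 50 0 0 0 0 0;1 50 0 0 0 0 0;1 26 0 0 0 0 0;1 0 0 0 0 0 0;1 0 0 30 0 0 0;1 0 0 40 0 0 0;1 0 0 19 0 0 0;1 0 0 0 0 0 0;1 0 0 0 0 0 0' 20; python3 c.py
```

```text
time_s: 15.08
ee_pos: [459.4, 330.3, 107.5]
ee_rot: [180.0, 0.0, 104.4]
force: [-0.0, 0.3, 0.2]
gripper_width: 0.5
gripper_force: 0.0
cell rel bay -0.9381813326357789 168.41844335895067 52.6329953665216 F 0.04920467789764897 0.33695197546252875 0.16385244510468078 [ 0.00222502 -0.06368048  0.0327552 ]
```

```bash
python3 -m crank '1 -10 0 0 0 0 0;1 -10 0 0 0 0 0;1 -10 0 0 0 0 0;1 -10 0 0 0 0 0;1 -10 0 0 0 0 0;1 -10 0 0 0 0 0;1 -10 0 0 0 0 0;1 -10 0 0 0 0 0;1 -10 0 0 0 0 0;1 0 0 0 0 0 0'; python3 c.py; python3 -m crank '1 -4 0 0 0 0 0;1 -4 0 0 0 0 0;1 0 0 0 0 0 0'; python3 c.py
```

```text
time_s: 16.32
ee_pos: [480.9, 242.3, 106.8]
ee_rot: [-179.9, 0.1, 104.4]
force: [-0.6, 1.2, -0.9]
gripper_width: 0.6
gripper_force: 0.0
cell rel bay -2.011036719066678 77.79212096305717 51.94857463840796 F -0.3200800299762627 1.29753627057066 -0.8502526870326749 [-0.00828012 -0.09125281  0.00622435]
time_s: 16.7
ee_pos: [483.1, 235.4, 107.0]
ee_rot: [-180.0, 0.0, 104.4]
force: [0.5, 0.5, -0.1]
gripper_width: 1.0
gripper_force: 0.0
cell rel bay -1.6063455555959292 70.54396909264592 52.07007670626733 F 0.5846018128719714 0.41076169384924016 -0.05745250399798874 [ 0.02810714 -0.15812605  0.04837495]
```

Force still small; continue to the stop.

```bash
python3 -m crank '1 -3 0 0 0 0 0;1 -3 0 0 0 0 0;1 0 0 0 0 0 0'; python3 c.py; python3 -m crank '1 -2 0 0 0 0 0;1 -2 0 0 0 0 0;1 0 0 0 0 0 0'; python3 c.py
```

```text
time_s: 17.08
ee_pos: [484.1, 232.3, 107.2]
ee_rot: [-180.0, -0.3, 104.3]
force: [-3.4, 8.7, -0.7]
gripper_width: 0.4
gripper_force: 4.7
cell rel bay -1.4203179829164794 67.21729783174395 52.32238243208289 F -1.0943142731133277 9.315244235158916 -0.7096296875888233 [1.60378842 0.53158868 0.01974318]
time_s: 17.45
ee_pos: [484.3, 232.0, 107.5]
ee_rot: [180.0, -0.7, 104.2]
force: [-6.6, 20.2, -1.1]
gripper_width: 0.6
gripper_force: 10.6
cell rel bay -1.3236857400404198 66.88466824562646 52.58199377956902 F -1.3623846277637053 21.201306072891196 -1.0746880867501045 [3.64392816 1.13463451 0.01599668]
```

```bash
python3 -m crank '1 10 0 0 0 0 0;1 20 0 0 0 0 0;1 20 0 -30 0 0 0;1 0 0 -50 0 0 0;1 0 0 -50 0 0 0;1 0 0 0 0 0 0'; python3 - <<'E'
from h import *
D={}
for c in("scene","top"):
    im=grab_frame(c);u,v=proj(c,[[502,168,80]])[0].astype(int)
    D[c]=cv2.resize(im[v-45:v+45,u-62:u+62],None,fx=6,fy=6,interpolation=cv2.INTER_CUBIC);print(c,u-62,v-45)
cv2.imwrite("pics/f.png",D["scene"])
bay=np.array([502,168.5,56]);yl=np.array([-.249,.969,0]);xl=np.array([.969,.249,0])
print([((proj("scene",[bay+y*yl+x*xl+[0,0,34]])[0]-[proj("scene",[[502,168,80]])[0].astype(int)[0]-62,proj("scene",[[502,168,80]])[0].astype(int)[1]-45])*6).round() for y in(-33,37) for x in(-27,27)])
E
```

```text
time_s: 18.2
ee_pos: [475.4, 276.2, 241.7]
ee_rot: [179.4, -0.1, 104.4]
force: [0.5, 0.1, -0.0]
gripper_width: 0.2
gripper_force: 0.0
scene 268 123
top 122 148
[array([245., 257.]), array([378., 349.]), array([393., 147.]), array([526., 233.])]
```

View pics/f.png

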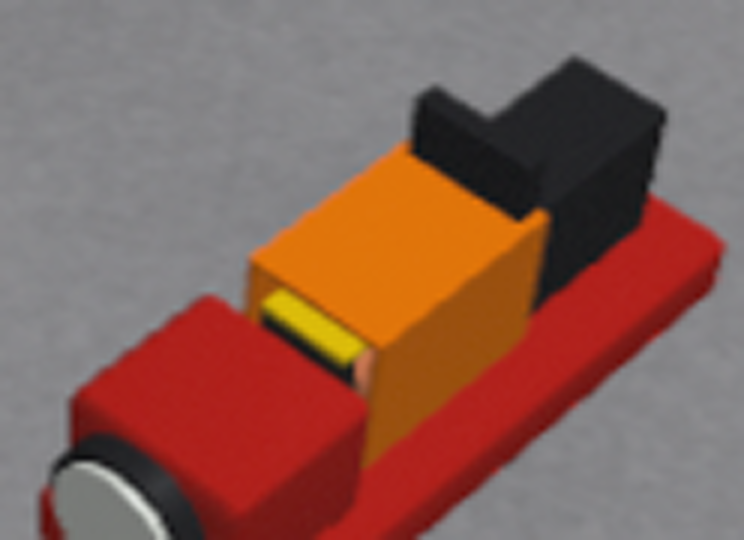

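The cover's front corners at (250,260) and (380,350) match the predicted shut position, (245,257) and (378,349). The push ended on a hard stop, and the arm is clear of everything.

```bash
python3 -c "
from workcell import env
print(env.job_done())"
```

```text
the job is handed in; nothing more can be done
None
```

The D cell is home under the lip, the orange cover is pushed fully shut to its stop, the jar was not touched, and the job was handed in at about 18 s; no verdict was returned.

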